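# Dry clamp-up of a striped board

## Task

Do the dry run of a glue-up in the twin-bar clamp: lay the three staves flat across the two bars, centred on the clamp with their ends level, the wide stave next to the fixed jaws, the medium stave next to the sliding tail, and the thin strip between those two. Then push the tail along until the whole row is shut tight between tail and jaws with no gaps. Last, set the iron weight gently, without dropping it, upright on top of the row, centred on the thin strip so that it bears on both neighbours; leave the mallet, the bowl and the disc where they are.

Things in the scene. Friction and masses are not known exactly. Their poses are not given: they have to be found in the camera images.
- clamp: Fixed clamp. Origin at its middle on the bench, x along the bars to the fixed jaws (far from the robot), z up. Two bars, 12 mm wide, at y=+-50 mm, tops 22 mm above the bench, x=-200..170; cross-pieces 8 mm high tie their ends. Fixed jaws, one per bar, 40 mm wide (60 mm gap between), 56 mm high, face -x at x=130 mm; screws behind to x=215, 62 mm high. The tight row fills x=16..130, top 52 mm high.
- tail (a joint): Sliding tail of the clamp, in m, growing towards the fixed jaws (clamp +x). Its pressing face is at clamp x = -0.13 + this value. Starts at 0 to 0.025 (235 to 260 mm open); 0.146 when the three staves are shut tight. Slides with about 3 N of friction and stays where it is left; end stop at 0.2.
- tail_push (a point): Middle of the back of the tail's wooden batten, 44 mm above the bench: push here to clamp +x with closed fingers lowered behind it. The batten is 20 mm thick in x (pressing face 20 mm beyond this point), 140 mm long in y, 24 to 56 mm above the bench. Behind it at y=+-50 mm are castings 30 mm wide, 63 mm high, 40 mm long in x; the 70 mm between them is free.
- wide_stave: Wide stave: bar of dark wood with square edges, 58 mm wide (its x), 150 mm long (its y), 30 mm high (its z); lies flat on the bench. Origin at the centre of its underside. Grip it across its 58 mm width at mid length.
- medium_stave: Medium stave: bar of dark wood with square edges, 40 mm wide (its x), 150 mm long (its y), 30 mm high (its z); lies flat on the bench. Origin at the centre of its underside. Grip it across its 40 mm width at mid length.
- thin_strip: Thin strip: bar of dark wood with square edges, 16 mm wide (its x), 150 mm long (its y), 30 mm high (its z); lies flat on the bench. Origin at the centre of its underside. Grip it across its 16 mm width at mid length.
- weight: Round cast-iron weight, 67 mm high, about 0.65 kg: a body of 64 mm diameter and 32 mm height, above it a neck of 20 mm diameter and a knob of 30 mm diameter from 44 to 64 mm above its underside, to grip it by. Origin at the centre of its underside, z up.
- mallet: Bystander: pale wooden carver's mallet standing on its 80 mm head, 220 mm high, origin at the centre of its underside; not to be moved.
- bowl: Bystander: turned wooden bowl, 150 mm across and 62 mm high, origin at the centre of its underside; not to be moved.
- disc: Bystander: dark turned wooden disc with a small centre hole, 130 mm across and 32 mm high, lying flat, origin at the centre of its underside; not to be moved.
Things that resemble listed ones, but are neither listed nor needed, are in the scene too. There is more than one size of the weight; the one meant has the size given above.

How it is judged:
On the way, in this order (a step that is already met when the one before it is completed fails the run):
1. the three staves lie flat across both bars, centred, in the order fixed jaws, wide stave, thin strip, medium stave (z of wide_stave in the frame of clamp between 0.018 and 0.026 m and y of wide_stave in the frame of clamp between -0.015 and 0.015 m and angle between each of wide_stave, medium_stave, thin_strip's own z axis and vertical below 0.06 rad and angle between the y axis of each of wide_stave, medium_stave, thin_strip and the y axis of clamp, either way round below 0.2 rad and z of medium_stave in the frame of clamp between 0.018 and 0.026 m and y of medium_stave in the frame of clamp between -0.015 and 0.015 m and z of thin_strip in the frame of clamp between 0.018 and 0.026 m and y of thin_strip in the frame of clamp between -0.015 and 0.015 m and x of wide_stave in the frame of clamp between 0.05 and 0.105 m and x of medium_stave in the frame of clamp above -0.11 m and ((x of wide_stave in the frame of thin_strip above 0.032 m and x of medium_stave in the frame of thin_strip below -0.023 m) or (x of wide_stave in the frame of thin_strip below -0.032 m and x of medium_stave in the frame of thin_strip above 0.023 m))), for 0.2 s.
2. the tail is pushed up and the row is shut tight between tail and fixed jaws (z of wide_stave in the frame of clamp between 0.018 and 0.026 m and y of wide_stave in the frame of clamp between -0.015 and 0.015 m and angle between each of wide_stave, medium_stave, thin_strip's own z axis and vertical below 0.06 rad and angle between the y axis of each of wide_stave, medium_stave, thin_strip and the y axis of clamp, either way round below 0.06 rad and z of medium_stave in the frame of clamp between 0.018 and 0.026 m and y of medium_stave in the frame of clamp between -0.015 and 0.015 m and z of thin_strip in the frame of clamp between 0.018 and 0.026 m and y of thin_strip in the frame of clamp between -0.015 and 0.015 m and x of wide_stave in the frame of clamp between 0.096 and 0.106 m and x of thin_strip in the frame of clamp between 0.059 and 0.069 m and x of medium_stave in the frame of clamp between 0.031 and 0.041 m and value of joint tail above 0.142 m), for 0.2 s.
3. the weight stands on top of the row, over the thin strip, released (z of weight in the frame of clamp between 0.048 and 0.056 m and angle between weight's own z axis and vertical below 0.06 rad and horizontal distance between weight and thin_strip below 0.014 m and contact force between the fingers and weight below 0.05 N), for 0.2 s.
At the end, for the whole second after the job is handed in: Staves flat on the bars, each within 5 mm of its place in the tight row (jaws, wide, thin, medium, tail), 15 mm of the centre line and 0.06 rad of square; tail at 142 mm or more (gaps under 4 mm in all); weight upright on the row within 14 mm of the strip's centre; all released and at rest (all of step 2 and all of step 3 and linear speed of each of wide_stave, medium_stave, thin_strip, weight below 0.01 m/s and velocity of joint tail between -0.005 and 0.005 m/s); the robot touches nothing.
It fails at once if the mallet is moved more than 30 mm (distance of mallet from where it was at the start of the episode above 0.03 m).
It fails at once if the bowl is moved more than 30 mm (distance of bowl from where it was at the start of the episode above 0.03 m).
It fails at once if the disc is moved more than 30 mm (distance of disc from where it was at the start of the episode above 0.03 m).
It fails at once if the weight is dropped (falls loose from more than about 2 cm) (linear speed of weight above 0.6 m/s and contact force between the fingers and weight below 0.05 N).
It also fails if it takes over 120 s, if anything falls off the work surface, if the arm or the gripper's body presses on something with over 40 N, if the wrist force passes 120 N, or if a joint passes its speed limit or range.

## Robot

A 6-joint arm with a two-finger parallel gripper is mounted at the origin on the work surface. World frame = base frame: x ahead of the robot, y to its left, z up, the work surface at z = 0. Lengths are in m, angles in rad, forces in N, time in s.
With the tool pointing down it reaches from about 0.4 to 0.825 m from the base axis. Payload 7 kg.
Tool frame: the origin (TCP) lies on the centre line of the jaws, within the pads' length; the fingertips stand 22 mm ahead of it and the grasp point (between the pads) lies 3 mm ahead of it; z points along the fingers, y is the direction in which the jaws open and shut (so a half turn about z gives the same grasp; the last joint's range is limited). The gripper opens to 88 mm and grips with 3 to 60 N. Pads are 19 mm wide; open, the fingers measure 130 mm over their backs; the gripper's body (78 mm by 193 mm) begins 47 mm behind the grasp point.
Start: joints at [0.288, 0.359, 0.012, 0, -1.224, -0.288], TCP at [0.675, -0, 0.249] pointing down, gripper open.
Joint ranges: [-3.07, 3.07], [-1.43, 2.12], [-1.02, 1.25], [-3.03, 1.67], [-3.05, -0], [-3.03, 3.03]. Speed limits (rad/s): [2.39, 2.39, 3.01, 3.14, 3.14, 3.14].

## Interface

Orientations are given as [roll, pitch, yaw] about the fixed x, y, z axes, in that order (R = Rz(yaw) Ry(pitch) Rx(roll)).
In Python, from station import arm gives the robot as it stands. The module is installed in compiled form; this text tells all that it offers.
- The arm moves only by the tool arm_command, never from a script. Its argument "motion" is a list of rows, each a list of 3 entries, a list of its own where there are three numbers: the shift along the tool's x, y, z in mm, then the turn, a rotation vector about the tool's x, y, z in degrees, then the opening, from 0 (shut) to 1 (fully open). In form: [[[tx, ty, tz], [wx, wy, wz], grip], ...]. A call has 1 to 20 rows; each row shifts and turns the commanded pose from where the row before left it, along the tool's axes as they then stand; what a row does not reach is not made up. A row lasts 1/12 s, in which the tool goes at most 41.7 mm and 7.16 degrees, less where a joint would pass 70% of its speed; a pose out of reach is approached as far as the arm can. A call is refused whole if a number of a shift passes 41.7 or a number of a turn 7.16, either way. A call with a gripper value outside its range is refused whole. The fingers move at their own pace and stop on an object; "newtons" is the grip in N (left out, the last holds). Time passes only in rows, so rows that do not move let the fingers close. It gives the time, the measured TCP pose, the force and the opening at its end, in the units of the state.
- arm.get_state(): the state, without advancing time (a new reading comes with each control period).
- arm.grab_frame(name): name is "scene" or "side" or "wrist"; returns the picture (420x560x3 uint8, red, green, blue); there is no depth.
- arm.camera_info(name): a dict with "fov_y" (degrees; the focal length in pixels is half the picture's height over the tangent of half this angle, whatever the lens; pixels are square), "cx", "cy" (the principal point, pixels), "k1" (the pictures are not rectified: a ray, as slopes to the right and down, at radius r is drawn at 1 + k1 r^2 times it, then the intrinsics apply), "view" (4x4, takes a point from world to camera coordinates); the wrist camera has in their place "tool_from_camera" (4x4, takes a point from camera to tool coordinates, whose origin is the TCP and whose axes are the flange's). Camera axes: x right, y down, z forward; pixel columns grow to the right and rows downward; lengths in m; the calibration is good to about 2 mm. A picture is of the moment at which its call begins: read the wrist's pose just before it. camera_info takes no time and is no camera call.
- arm.job_done(): hands the job in, once; it reports no verdict.
The state is a dict: "t": time; "q": joint angles; "qd": joint speeds; "joint_efforts": joint torques, N m; "eef_pos": TCP position; "ee_rot": TCP orientation; "force": force on the tool from outside, world axes, zero at the start; "moment": the same for the moment, N m; "width": finger opening in m.
Only numpy, scipy, OpenCV 4.12 (cv2) and the standard library are available. Lean on these libraries where they do the work, as an engineer would, in place of code of your own. Each camera call takes 0.05 s, during which the arm holds its last target. There are 200 camera calls.

## Working session

There is one attempt and no reset: what is moved stays moved. The work goes in short steps, Python scripts to look and compute and a tool call to move; the robot and the scene stay as the last step left them, time stands still between calls to the robot, and variables do not carry over. Pictures are saved under pics/ and viewed, on a budget of 14 in all, crops included, one or two more only if the job needs it, and the job is handed in when it is done.

Besides the shell and the picture viewer there is one more tool, called after "Call:" by a JSON object that holds its "fn" and its "kwargs". arm_command: Moves the arm, as the interface text tells. Its arguments: {"type":"object","properties":{"motion":{"type":"array","items":{"type":"array"}},"newtons":{"type":"number"}},"required":["motion"]}

```bash
mkdir -p pics; cat > h.py <<'E'
import numpy as np, cv2
from station import arm
from scipy.spatial.transform import Rotation as R
def K(n):
    c=arm.camera_info(n); f=210/np.tan(np.radians(c["fov_y"]/2)); return c,f
def cam(n,st=None):
    c,f=K(n)
    if n=="wrist":
        st=st or arm.get_state(); T=np.eye(4); T[:3,:3]=rot(st); T[:3,3]=st["eef_pos"]
        return c,f,T@np.array(c["tool_from_camera"])
    return c,f,np.linalg.inv(np.array(c["view"]))
def rot(st):
    r=np.array(st["ee_rot"]); return r if r.shape==(3,3) else R.from_euler("xyz",r).as_matrix()
def px2w(n,pts,z,st=None):
    c,f,T=cam(n,st); out=[]
    for u,v in pts:
        d=np.array([(u-c["cx"])/f,(v-c["cy"])/f]); s=d.copy()
        for _ in range(20): s=d/(1+c["k1"]*(s@s))
        ray=T[:3,:3]@np.array([s[0],s[1],1]); out.append(T[:3,3]+ray*(z-T[2,3])/ray[2])
    return np.array(out)
def w2px(n,P,st=None):
    c,f,T=cam(n,st); Q=(np.array(P)-T[:3,3])@T[:3,:3]; s=Q[:,:2]/Q[:,2:]
    s=s*(1+c["k1"]*(s**2).sum(1,keepdims=True)); return s*f+[c["cx"],c["cy"]]
def save(n,name,crop=None,scale=1):
    im=cv2.cvtColor(arm.grab_frame(n),cv2.COLOR_RGB2BGR)
    cv2.imwrite(f"pics/{name}_raw.png",im)
    if crop: u0,v0,u1,v1=crop; im=im[v0:v1,u0:u1]
    if scale!=1: im=cv2.resize(im,None,fx=scale,fy=scale,interpolation=cv2.INTER_CUBIC)
    cv2.imwrite(f"pics/{name}.png",im)
E
python3 - <<'E'
from h import *
print(arm.get_state())
for n in("scene","side","wrist"): print(n,arm.camera_info(n))
st=arm.get_state(); save("scene","s0",None,1.4); save("side","d0",None,1.4)
E
```

```text
{'t': 0.0, 'q': array([ 2.88058381e-01,  3.59406692e-01,  1.10709929e-02, -3.29958457e-04,
       -1.22408632e+00, -2.88114802e-01]), 'qd': array([-0.00063824,  0.00010535, -0.00089837, -0.0010457 , -0.00081102,
        0.00085323]), 'joint_efforts': array([-8.00930356e-04, -5.82726967e+01,  2.93058443e+01,  6.99745238e+00,
        6.93249181e-03, -2.06530804e-04]), 'eef_pos': array([ 6.74560233e-01, -5.51880064e-05,  2.47618759e-01]), 'ee_rot': array([ 3.13994583e+00, -1.64577952e-04, -1.57096499e+00]), 'force': array([ 0.41239076, -0.04864484,  0.29378074]), 'moment': array([ 0.01197997, -0.0227949 ,  0.01837059]), 'width': 0.08768560619109705}
scene {'fov_y': 54.05748878028112, 'cx': 280.21588774575594, 'cy': 205.53881898899633, 'k1': -0.08051050670689217, 'view': array([[ 0.15804713,  0.98733688, -0.01367464, -0.06656656],
       [ 0.65279891, -0.11486675, -0.74877181, -0.31405838],
       [-0.74086078,  0.10941444, -0.66268679,  1.73527421],
       [ 0.        ,  0.        ,  0.        ,  1.        ]])}
side {'fov_y': 55.34205674217718, 'cx': 276.8888763349489, 'cy': 208.89655005238018, 'k1': -0.05896234470750084, 'view': array([[-0.93002439, -0.36685117,  0.02179136,  0.50416524],
       [-0.24238759,  0.5677591 , -0.78670061,  0.21163807],
       [ 0.27622979, -0.73693271, -0.61694998,  1.26616893],
       [ 0.        ,  0.        ,  0.        ,  1.        ]])}
wrist {'fov_y': 66.17639359806537, 'cx': 275.9537770345533, 'cy': 210.47762627517193, 'k1': 0.02250991976232928, 'tool_from_camera': array([[ 6.50806910e-04, -9.58686615e-01, -2.84463618e-01,
         7.72412461e-02],
       [ 9.99998862e-01,  2.36724744e-04,  1.49003703e-03,
         7.98701205e-04],
       [-1.36113898e-03, -2.84464264e-01,  9.58685678e-01,
        -1.36010018e-01],
       [ 0.00000000e+00,  0.00000000e+00,  0.00000000e+00,
         1.00000000e+00]])}
```

View pics/s0.png

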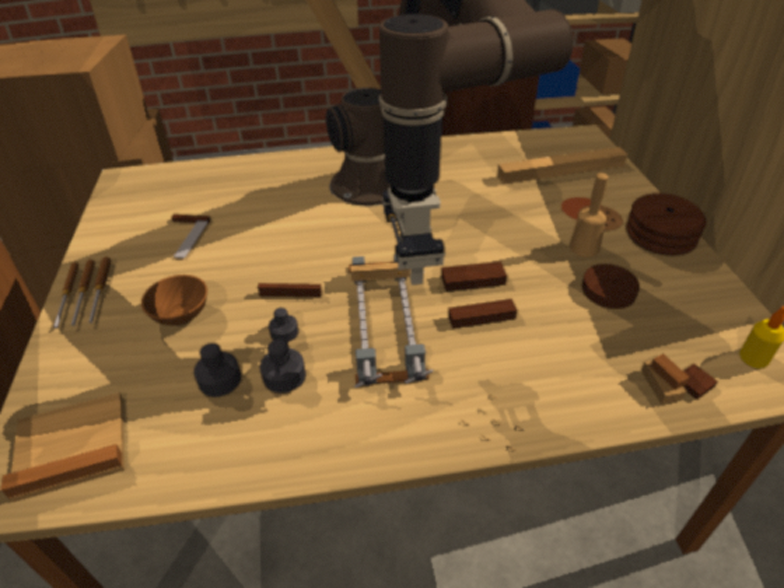

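View pics/d0.png

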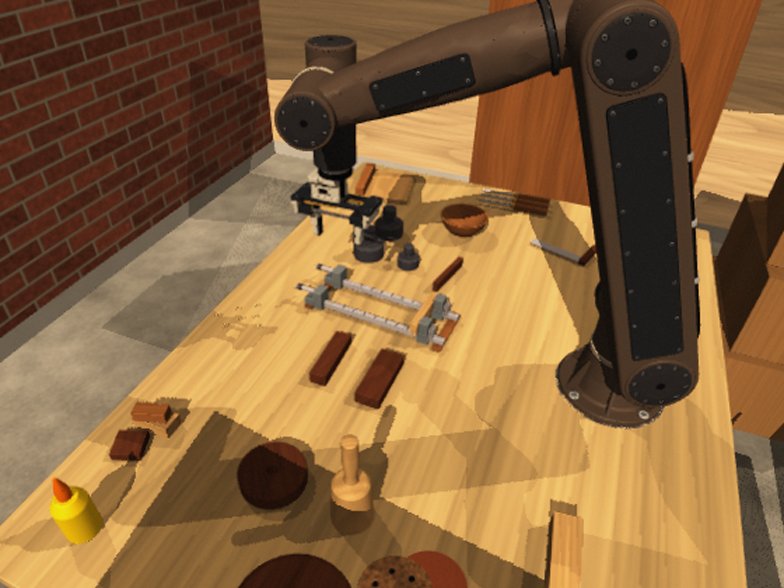

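The scene view shows the clamp at (385,320), wide stave at (475,277) and medium at (482,313) on its right, thin strip at (290,290) on its left, and three weights at (284,325), (283,365), (218,370). Next I'll enlarge the crop.

```bash
python3 - <<'E'
from h import *
im=cv2.imread("pics/s0_raw.png")[175:290,135:385]
cv2.imwrite("pics/s0c.png",cv2.resize(im,None,fx=3.2,fy=3.2,interpolation=cv2.INTER_CUBIC))
E
```

```text
(no output)
```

View pics/s0c.png

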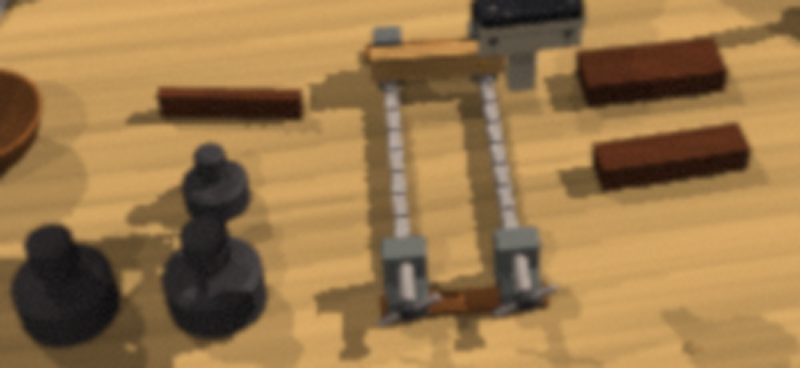

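The smallest weight (crop 217,190) is about 65 px wide against 142 px for the 150 mm strip, which matches 64 mm. I'll locate everything from this crop.

```bash
python3 - <<'E'
from h import *
np.set_printoptions(precision=4,suppress=True)
c=lambda P:[(135+u/3.2,175+v/3.2) for u,v in P]
for nm,P,z in [("thin",[(160,88),(302,90),(302,98),(160,97)],.03),("wide",[(578,57),(715,40),(725,66),(586,83)],.03),("med",[(593,144),(738,125),(748,145),(600,165)],.03),("jawfaces",[(383,237),(425,237),(497,230),(538,230)],.056),("tailtop pressing edge",[(370,61),(503,55)],.056),("weights",[(216,180),(214,265),(65,275)],.032)]:
    w=px2w("scene",c(P),z); print(nm,w[:,:2].tolist() if 0 else w[:,:2].round(4).tolist(),w[:,:2].mean(0))
E
```

```text
thin [[0.4436, -0.3212], [0.4724, -0.1764], [0.4848, -0.1772], [0.4579, -0.321]] [ 0.4647 -0.2489]
wide [[0.47, 0.1129], [0.4676, 0.2628], [0.5108, 0.2603], [0.5121, 0.1117]] [0.4901 0.1869]
med [[0.6017, 0.0979], [0.6, 0.2455], [0.6293, 0.2462], [0.6313, 0.0978]] [0.6156 0.1719]
jawfaces [[0.7122, -0.1186], [0.7184, -0.0821], [0.721, -0.0183], [0.7272, 0.0173]] [ 0.7197 -0.0504]
tailtop pressing edge [[0.4697, -0.1045], [0.4839, 0.0303]] [ 0.4768 -0.0371]
weights [[0.5907, -0.266], [0.6983, -0.2699], [0.6884, -0.4021]] [ 0.6592 -0.3126]
```

Call:
{"fn": "arm_command", "kwargs": {"motion": [[[0,30,0],[0,0,0],1],[[0,30,0],[0,0,0],1],[[0,30,0],[0,0,0],1],[[0,30,0],[0,0,0],1],[[0,0,0],[0,0,0],1],[[0,0,0],[0,0,0],1],[[0,0,0],[0,0,0],1]]}}

```text
t: 0.68
eef_pos: [0.5552, 0.0001, 0.2489]
ee_rot: [-3.141, 0.0, -1.57]
force: [0.9, 0.9, -0.3]
width: 0.0872
```

```bash
python3 - <<'E'
from h import *
import json
st=arm.get_state(); json.dump({k:np.array(st[k]).tolist() for k in("eef_pos","ee_rot")},open("w1.json","w"))
save("wrist","w1",None,1.42); print(st["eef_pos"],st["ee_rot"],st["t"])
E
```

```text
[5.55219886e-01 1.05424840e-04 2.48895542e-01] [-3.14080605e+00  1.96770024e-04 -1.57047098e+00] 0.6833
```

View pics/w1.png

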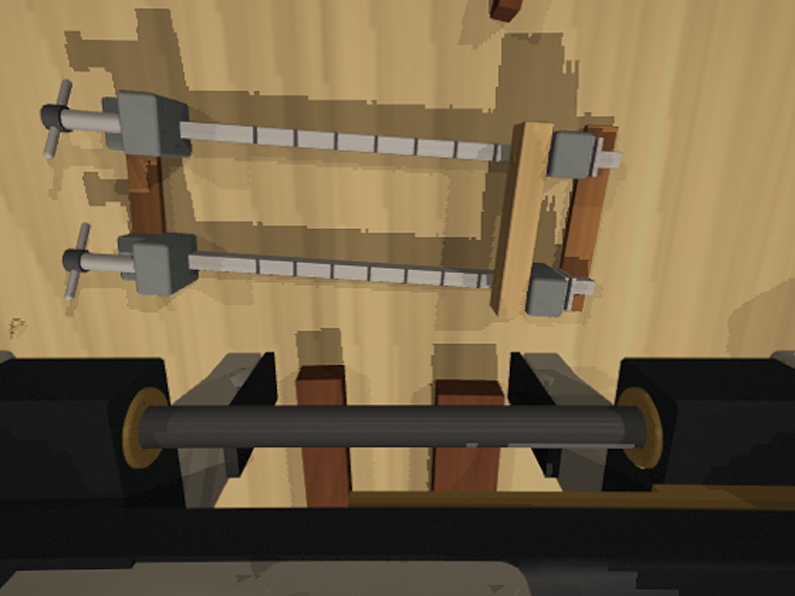

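Wrist view: bars run (180,130)→(505,152) and (190,260)→(492,280); batten top pressing edge (525,122)→(503,316); the stave ends are at (322,375) and (468,390).

```bash
python3 - <<'E'
from h import *
import json
np.set_printoptions(precision=4,suppress=True)
st=json.load(open("w1.json")); s=1.42
f=lambda P,z:px2w("wrist",[(u/s,v/s) for u,v in P],z,st)[:,:2]
b=f([(180,130),(505,152.5),(190,260.5),(492,280)],.022); print(b)
d=(b[0]-b[1])+(b[2]-b[3]); ang=np.arctan2(d[1],d[0]); print("ang",np.degrees(ang))
x=np.array([np.cos(ang),np.sin(ang)]); y=np.array([-x[1],x[0]]); print("y off",b@y)
J=f([(155,95),(158,155),(162,237),(166,295)],.056); print("jaw x",J@x)
T=f([(525,122),(503,316),(553,122),(530,316)],.056); print("tail",T@x,T@y)
o=x*((J@x).mean()-.13)+y*(b@y).mean(); print("origin",o,"tail",(T@x)[:2].mean()-o@x+.13)
print("med",f([(297,380),(346,380)],.03),"wide",f([(435,397),(503,397)],.03))
E
```

```text
[[ 0.711  -0.0997]
 [ 0.4689 -0.0845]
 [ 0.7162 -0.0014]
 [ 0.4723  0.0145]]
ang -3.6613505071970556
y off [-0.0541 -0.0543  0.0443  0.0446]
jaw x [0.7157 0.717  0.7189 0.7194]
tail [0.4707 0.4668 0.452  0.4464] [-0.0732  0.0639 -0.0743  0.0626]
origin [ 0.5863 -0.0424] tail 0.010947883052646212
med [[0.6348 0.1004]
 [0.5931 0.1004]] wide [[0.5167 0.1165]
 [0.4581 0.1164]]
```

Call:
{"fn": "arm_command", "kwargs": {"motion": [[[-37,0,0],[0,0,0],1],[[-37,0,0],[0,0,0],1],[[-37,0,0],[0,0,0],1],[[-37,0,0],[0,0,0],1],[[-37,0,0],[0,0,0],1],[[-37,0,0],[0,0,0],1],[[-38,0,0],[0,0,0],1],[[0,0,0],[0,0,0],1],[[0,0,0],[0,0,0],1],[[0,0,0],[0,0,0],1]]}}

```text
t: 1.57
eef_pos: [0.5552, 0.2602, 0.2475]
ee_rot: [3.14, -0.001, -1.57]
force: [-0.4, -0.2, -0.2]
width: 0.0872
```

```bash
python3 - <<'E'
from h import *
import json
st=arm.get_state(); json.dump({k:np.array(st[k]).tolist() for k in("eef_pos","ee_rot")},open("w2.json","w"))
save("wrist","w2",(80,0,480,270),2); print(st["eef_pos"],st["ee_rot"],st["t"])
E
```

```text
[0.55523825 0.26021396 0.24754177] [ 3.14034832e+00 -1.17331947e-03 -1.57031248e+00] 1.5667
```

View pics/w2.png

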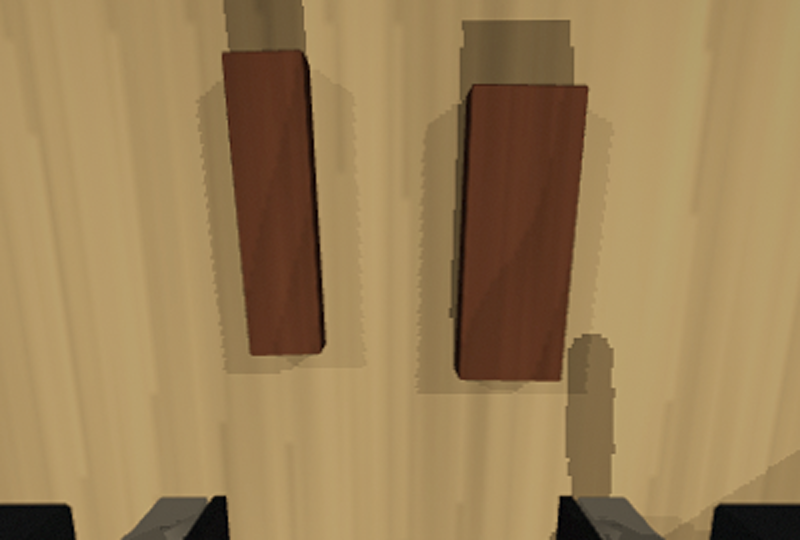

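Clear view: medium top face corners (222,52),(302,51),(322,351),(249,355); wide (472,86),(588,86),(561,380),(461,378).

```bash
cat >> h.py <<'E'
def rect(P,z,st,crop0,s,n="wrist"):
    w=px2w(n,[(crop0[0]+u/s,crop0[1]+v/s) for u,v in P],z,st)[:,:2]; c=w.mean(0)
    d=w[0]+w[1]-w[2]-w[3] # far minus near: along length
    e=w[0]+w[3]-w[1]-w[2]
    yaw=lambda d:np.degrees(np.arctan2(-d[0],d[1]))
    return c.round(4),"size",np.linalg.norm(d/2).round(4),np.linalg.norm(e/2).round(4),"yaw",(yaw(d)+90)%180-90
E
python3 - <<'E'
from h import *
import json
st=json.load(open("w2.json"))
print("med",rect([(222,52),(302,51),(322,351),(249,355)],.03,st,(80,0),2))
print("wide",rect([(472,86),(588,86),(561,380),(461,378)],.03,st,(80,0),2))
E
```

```text
med (array([0.6148, 0.1745]), 'size', np.float64(0.1479), np.float64(0.0397), 'yaw', np.float64(1.6574143439979991))
wide (array([0.4863, 0.1892]), 'size', np.float64(0.1477), np.float64(0.0566), 'yaw', np.float64(-0.4266880307380916))
```

Call:
{"fn": "arm_command", "kwargs": {"motion": [[[24,23,20],[0,0,0],1],[[24,23,20],[0,0,0],1],[[23,23,20],[0,0,0],1],[[0,0,35],[0,0,0],1],[[0,0,35],[0,0,0],1],[[0,0,35],[0,0,0],1],[[0,0,30],[0,0,0],1],[[0,0,15],[0,0,0],1],[[0,0,11],[0,0,0],1],[[0,0,0],[0,0,0],1],[[0,0,0],[0,0,0],0],[[0,0,0],[0,0,0],0],[[0,0,0],[0,0,0],0],[[0,0,0],[0,0,0],0],[[0,0,0],[0,0,0],0],[[0,0,0],[0,0,0],0],[[0,0,0],[0,0,0],0]], "newtons": 25}}

```text
t: 3.03
eef_pos: [0.4866, 0.1894, 0.0285]
ee_rot: [-3.14, 0.001, -1.57]
force: [-0.2, -0.4, 7.0]
width: 0.0576
```

Call:
{"fn": "arm_command", "kwargs": {"motion": [[[0,0,-15],[0,0,0],0],[[0,0,-30],[0,0,0],0],[[0,0,-30],[0,0,0],0],[[0,0,-20],[0,0,0],0],[[20,-16,0],[0,0,0],0],[[30,-24,0],[0,0,0],0],[[30,-24,0],[0,0,0],0],[[30,-24,0],[0,0,0],0],[[30,-24,0],[0,0,0],0],[[30,-24,0],[0,0,0],0],[[30,-24,0],[0,0,0],0],[[22,-18,0],[0,0,0],0],[[15,-13,0],[0,0,0],0],[[0,0,0],[0,0,3.6],0],[[0,0,0],[0,0,0],0],[[0,0,0],[0,0,0],0],[[0,0,0],[0,0,0],0]]}}

```text
t: 4.45
eef_pos: [0.6764, -0.0475, 0.1223]
ee_rot: [3.141, 0.0, -1.632]
force: [-0.6, 0.7, -1.8]
width: 0.0578
```

Call:
{"fn": "arm_command", "kwargs": {"motion": [[[0,0,25],[0,0,0],0],[[0,0,25],[0,0,0],0],[[0,0,12],[0,0,0],0],[[0,0,5],[0,0,0],0],[[0,0,4],[0,0,0],0],[[0,0,0],[0,0,0],0],[[0,0,0],[0,0,0],0],[[0,0,0],[0,0,0],0]]}}

```text
t: 5.12
eef_pos: [0.6778, -0.0479, 0.0529]
ee_rot: [-3.14, 0.0, -1.633]
force: [0.4, -0.5, -1.5]
width: 0.0577
```

Call:
{"fn": "arm_command", "kwargs": {"motion": [[[0,0,2],[0,0,0],0],[[0,0,0],[0,0,0],0],[[0,0,0],[0,0,0],0.85],[[0,0,0],[0,0,0],0.85],[[0,0,0],[0,0,0],0.85],[[0,0,0],[0,0,0],0.85],[[0,0,-15],[0,0,0],0.85],[[0,0,-30],[0,0,0],0.85],[[0,0,-30],[0,0,0],0.85],[[0,0,-20],[0,0,0],0.85],[[0,0,0],[0,0,-3.6],0.85],[[0,0,0],[0,0,0],0.85],[[0,0,0],[0,0,0],0.85]]}}

```text
t: 6.2
eef_pos: [0.6766, -0.048, 0.1443]
ee_rot: [3.141, 0.0, -1.573]
force: [-0.4, 0.0, -0.2]
width: 0.0742
```

Call:
{"fn": "arm_command", "kwargs": {"motion": [[[-20,6,0],[0,0,0],0.8],[[-32,9,0],[0,0,0],0.8],[[-32,9,0],[0,0,0],0.8],[[-32,9,0],[0,0,0],0.8],[[-32,9,0],[0,0,0],0.8],[[-32,9,0],[0,0,0],0.8],[[-28,7,0],[0,0,0],0.8],[[-14,4,0],[0,0,-1.6],0.8],[[0,0,30],[0,0,0],0.8],[[0,0,35],[0,0,0],0.8],[[0,0,30],[0,0,0],0.8],[[0,0,13],[0,0,0],0.8],[[0,0,8],[0,0,0],0.8],[[0,0,0],[0,0,0],0.8],[[0,0,0],[0,0,0],0],[[0,0,0],[0,0,0],0],[[0,0,0],[0,0,0],0],[[0,0,0],[0,0,0],0],[[0,0,0],[0,0,0],0],[[0,0,0],[0,0,0],0]]}}

```text
t: 7.87
eef_pos: [0.6155, 0.1742, 0.0295]
ee_rot: [-3.14, 0.001, -1.543]
force: [-0.6, -0.5, 3.7]
width: 0.0399
```

Call:
{"fn": "arm_command", "kwargs": {"motion": [[[0,0,-15],[0,0,0],0],[[0,0,-30],[0,0,0],0],[[0,0,-30],[0,0,2.6],0],[[0,0,-15],[0,0,2.6],0],[[20,7,0],[0,0,0],0],[[32,11,0],[0,0,0],0],[[32,11,0],[0,0,0],0],[[32,11,0],[0,0,0],0],[[32,11,0],[0,0,0],0],[[32,11,0],[0,0,0],0],[[25,8,0],[0,0,0],0],[[13,4,0],[0,0,0],0],[[0,0,0],[0,0,0],0],[[0,0,20],[0,0,0],0],[[0,0,25],[0,0,0],0],[[0,0,12],[0,0,0],0],[[0,0,5],[0,0,0],0],[[0,0,0],[0,0,0],0],[[0,0,0],[0,0,0],0]]}}

```text
t: 9.45
eef_pos: [0.5281, -0.0384, 0.0569]
ee_rot: [-3.141, -0.0, -1.633]
force: [0.3, 0.1, -1.0]
width: 0.0394
```

Call:
{"fn": "arm_command", "kwargs": {"motion": [[[0,0,4],[0,0,0],0],[[0,0,1.5],[0,0,0],0],[[0,0,0],[0,0,0],0],[[0,0,0],[0,0,0],0.62],[[0,0,0],[0,0,0],0.62],[[0,0,0],[0,0,0],0.62],[[0,0,-15],[0,0,0],0.62],[[0,0,-30],[0,0,0],0.62],[[0,0,-35],[0,0,0],0.62],[[0,0,-35],[0,0,-3.6],0.62],[[30,0,-30],[0,0,0],0.62],[[35,0,-30],[0,0,0],0.62],[[35,0,-20],[0,0,0],0.62],[[32,0,0],[0,0,0],0.62],[[0,0,0],[0,0,0],0.62],[[0,0,0],[0,0,0],0.62],[[0,0,0],[0,0,0],0.62]]}}

```text
t: 10.87
eef_pos: [0.527, -0.1671, 0.2423]
ee_rot: [3.141, 0.0, -1.572]
force: [0.8, 0.5, -0.4]
width: 0.0547
```

```bash
python3 - <<'E'
from h import *
import json
st=arm.get_state(); json.dump({k:np.array(st[k]).tolist() for k in("eef_pos","ee_rot")},open("w3.json","w"))
save("wrist","w3",None,1.42); print(st["eef_pos"],st["ee_rot"],st["t"])
E
```

```text
[ 0.52704523 -0.16713029  0.24233497] [ 3.14106441e+00  2.23696508e-04 -1.57189463e+00] 10.8667
```

View pics/w3.png

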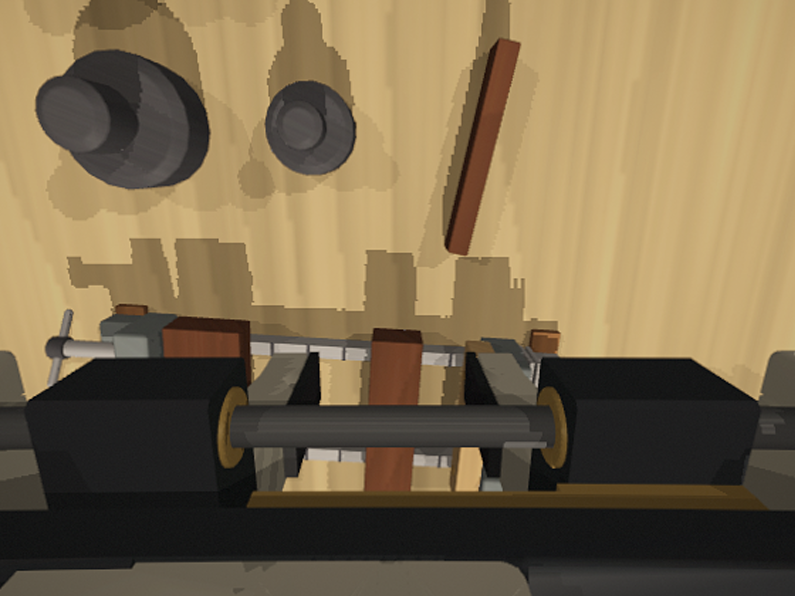

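Both staves sit across the bars. Thin strip top face about (502,40),(520,42),(467,255),(450,253); small weight has knob at (302,123), body top at (310,128).

```bash
python3 - <<'E'
from h import *
import json
st=json.load(open("w3.json"))
print("thin",rect([(502,40),(520,42),(467,255),(450,253)],.03,st,(0,0),1.42))
f=lambda P,z:px2w("wrist",[(u/1.42,v/1.42) for u,v in P],z,st)[:,:2]
print("weight",f([(302,124)],.064),f([(310,127)],.03), f([(265,127),(355,127)],.03))
print("med end",f([(374,343),(421,343)],.052))
E
```

```text
thin (array([ 0.4596, -0.2498]), 'size', np.float64(0.1485), np.float64(0.0128), 'yaw', np.float64(-11.323052198750759))
weight [[ 0.58321436 -0.2680257 ]] [[ 0.58381365 -0.26860818]] [[ 0.61574079 -0.26850491]
 [ 0.55180856 -0.26866285]]
med end [[ 0.5393437  -0.11227151]
 [ 0.50336112 -0.11222995]]
```

Call:
{"fn": "arm_command", "kwargs": {"motion": [[[25,20,10],[0,0,0],0.6],[[30,25,20],[0,0,0],0.6],[[28,22,20],[0,0,0],0.6],[[0,0,30],[0,0,5.6],0.6],[[0,0,30],[0,0,5.7],0.6],[[0,0,35],[0,0,0],0.6],[[0,0,35],[0,0,0],0.6],[[0,0,20],[0,0,0],0.6],[[0,0,14],[0,0,0],0.6],[[0,0,0],[0,0,0],0.6],[[0,0,0],[0,0,0],0],[[0,0,0],[0,0,0],0],[[0,0,0],[0,0,0],0],[[0,0,0],[0,0,0],0],[[0,0,0],[0,0,0],0],[[0,0,0],[0,0,0],0],[[0,0,0],[0,0,0],0]]}}

```text
t: 12.33
eef_pos: [0.462, -0.2486, 0.0303]
ee_rot: [-3.141, 0.0, -1.768]
force: [-0.5, 1.1, 4.7]
width: 0.0162
```

Call:
{"fn": "arm_command", "kwargs": {"motion": [[[0,0,-15],[0,0,0],0],[[0,0,-30],[0,0,0],0],[[0,0,-35],[0,0,-3.8],0],[[0,0,-20],[0,0,-3.9],0],[[-20,-12,0],[0,0,0],0],[[-32,-19,0],[0,0,0],0],[[-32,-19,0],[0,0,0],0],[[-32,-19,0],[0,0,0],0],[[-32,-19,0],[0,0,0],0],[[-32,-18,0],[0,0,0],0],[[-22,-12,0],[0,0,0],0],[[-12,-7,0],[0,0,0],0],[[0,0,0],[0,0,0],0],[[0,0,20],[0,0,0],0],[[0,0,30],[0,0,0],0],[[0,0,15],[0,0,0],0],[[0,0,7],[0,0,0],0],[[0,0,0],[0,0,0],0],[[0,0,0],[0,0,0],0]]}}

```text
t: 13.92
eef_pos: [0.5999, -0.0434, 0.0581]
ee_rot: [3.142, -0.0, -1.634]
force: [0.3, 0.8, 0.0]
width: 0.0155
```

Call:
{"fn": "arm_command", "kwargs": {"motion": [[[0,0,4],[0,0,0],0],[[0,0,2],[0,0,0],0],[[0,0,0],[0,0,0],0],[[0,0,0],[0,0,0],0.35],[[0,0,0],[0,0,0],0.35],[[0,0,0],[0,0,0],0.35],[[0,0,-15],[0,0,0],0.35],[[0,0,-30],[0,0,0],0.35],[[0,0,-40],[0,0,0],0.35],[[-30,30,-40],[0,0,0],0.2],[[-30,30,-40],[0,0,0],0],[[-20,20,-30],[0,0,0],0],[[0,0,0],[0,0,0],0],[[0,0,0],[0,0,0],0],[[0,0,0],[0,0,0],0]]}}

```text
t: 15.17
eef_pos: [0.5409, 0.0242, 0.2241]
ee_rot: [-3.141, 0.001, -1.633]
force: [-0.4, -0.3, -0.9]
width: 0.0011
```

```bash
python3 - <<'E'
from h import *
import json
st=arm.get_state(); json.dump({k:np.array(st[k]).tolist() for k in("eef_pos","ee_rot")},open("w4.json","w"))
save("wrist","w4",None,1.42); print(st["eef_pos"],st["ee_rot"],st["t"])
E
```

```text
[0.54086946 0.02418919 0.22408083] [-3.14090834e+00  6.05473804e-04 -1.63286487e+00] 15.1667
```

View pics/w4.png

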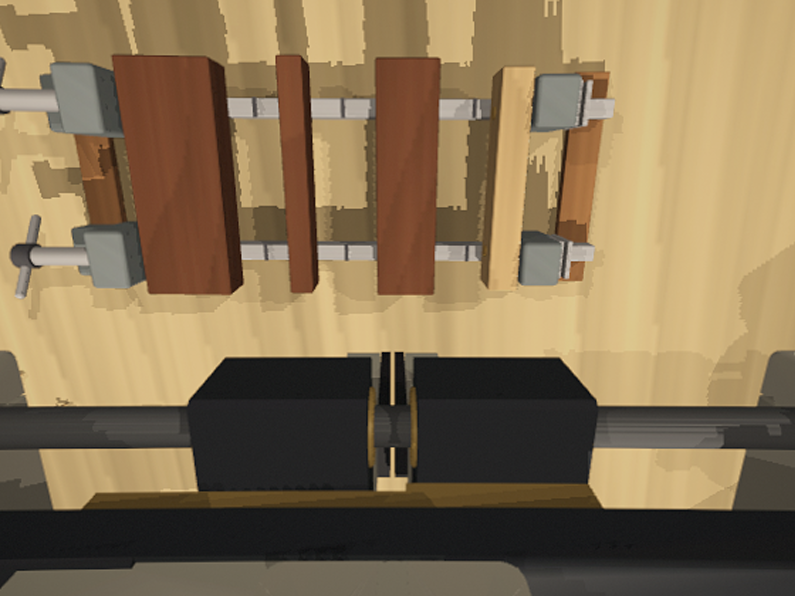

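The row is laid in order, square, with level ends. Batten back edge runs about (534,68)→(519,290), with the castings at (557,100) and (540,258).

```bash
python3 - <<'E'
from h import *
import json
st=json.load(open("w4.json"))
f=lambda P,z:px2w("wrist",[(u/1.42,v/1.42) for u,v in P],z,st)[:,:2]
b=f([(534,68),(519,290)],.056); print(b)
a=np.radians(-3.6);x=np.array([np.cos(a),np.sin(a)]);y=np.array([-x[1],x[0]]);o=np.array([.586,-.042])
print("back clamp xy",(b-o)@x,(b-o)@y)
bb=f([(230,107),(490,107),(245,251),(480,251)],.022);print("bars y",(bb-o)@y)
s=f([(113,57),(207,57),(241,294),(148,294),(277,56),(301,56),(312,292),(291,292),(376,58),(440,58),(435,293),(379,293)],.052).reshape(3,4,2)
for q in s: print("stave",(q.mean(0)-o)@x,(q.mean(0)-o)@y)
m=(b.mean(0)-o)@x-.021-.012; p=o+m*x; e=np.array(st["eef_pos"][:2]); print("target",p,"tool dx,dy mm",-(p-e)@y*1e3,-(p-e)@x*1e3)
E
```

```text
[[ 0.4467394  -0.10146004]
 [ 0.45283244  0.03627647]]
back clamp xy [-0.13525228 -0.13781981] [-0.06808695  0.06976035]
bars y [-0.0498412  -0.05031441  0.04925046  0.04897136]
stave 0.08806577403145945 6.398994410589566e-05
stave 0.012303437735534842 -0.0013457849174908997
stave -0.06040891077330347 -0.0006118865151107714
target [ 0.4167985  -0.03135474] tool dx,dy mm 63.22481224812034 120.33849839082875
```

Call:
{"fn": "arm_command", "kwargs": {"motion": [[[16,30,0],[0,0,0],0],[[16,30,0],[0,0,0],0],[[16,30,0],[0,0,0],0],[[15,30,0],[0,0,0],0],[[0,0,20],[0,0,0],0],[[0,0,30],[0,0,0],0],[[0,0,0],[0,0,0],0],[[0,0,0],[0,0,0],0]]}}

```text
t: 15.88
eef_pos: [0.4164, -0.0324, 0.1726]
ee_rot: [3.137, -0.002, -1.635]
force: [-0.0, -0.3, 0.8]
width: 0.0004
```

Call:
{"fn": "arm_command", "kwargs": {"motion": [[[0,0,30],[0,0,0],0],[[0,0,35],[0,0,0],0],[[0,0,30],[0,0,0],0],[[0,0,15],[0,0,0],0],[[0,0,7],[0,0,0],0],[[0,0,0],[0,0,0],0],[[0,0,0],[0,0,0],0],[[0,0,0],[0,0,0],0]]}}

```text
t: 16.55
eef_pos: [0.4187, -0.0311, 0.0581]
ee_rot: [-3.14, 0.001, -1.633]
force: [0.5, -0.2, 0.8]
width: 0.0003
```

Call:
{"fn": "arm_command", "kwargs": {"motion": [[[0,-4,0],[0,0,0],0],[[0,-4,0],[0,0,0],0],[[0,-6,0],[0,0,0],0],[[0,-6,0],[0,0,0],0],[[0,-8,0],[0,0,0],0],[[0,-8,0],[0,0,0],0],[[0,-8,0],[0,0,0],0],[[0,-8,0],[0,0,0],0],[[0,-8,0],[0,0,0],0],[[0,-8,0],[0,0,0],0],[[0,-8,0],[0,0,0],0],[[0,-8,0],[0,0,0],0],[[0,-8,0],[0,0,0],0],[[0,-8,0],[0,0,0],0],[[0,-8,0],[0,0,0],0],[[0,-8,0],[0,0,0],0],[[0,0,0],[0,0,0],0]]}}

```text
t: 17.97
eef_pos: [0.5345, -0.039, 0.0567]
ee_rot: [3.141, -0.0, -1.634]
force: [-0.2, -0.9, -0.2]
width: 0.0007
```

Call:
{"fn": "arm_command", "kwargs": {"motion": [[[0,-5,0],[0,0,0],0],[[0,-5,0],[0,0,0],0],[[0,-4,0],[0,0,0],0],[[0,-3,0],[0,0,0],0],[[0,-2,0],[0,0,0],0],[[0,-2,0],[0,0,0],0]]}}

```text
t: 18.47
eef_pos: [0.5537, -0.0403, 0.0565]
ee_rot: [3.141, -0.0, -1.634]
force: [-3.2, -0.9, 1.4]
width: 0.0002
```

Call:
{"fn": "arm_command", "kwargs": {"motion": [[[0,-2,0],[0,0,0],0],[[0,-2,0],[0,0,0],0]]}}

```text
t: 18.63
eef_pos: [0.5575, -0.0406, 0.0565]
ee_rot: [3.14, -0.0, -1.634]
force: [-5.6, -0.8, 1.9]
width: 0.0006
```

Call:
{"fn": "arm_command", "kwargs": {"motion": [[[0,-1.5,0],[0,0,0],0],[[0,-1.5,0],[0,0,0],0]]}}

```text
t: 18.8
eef_pos: [0.5604, -0.0407, 0.0566]
ee_rot: [3.14, -0.0, -1.634]
force: [-5.9, -1.3, 2.0]
width: 0.0002
```

Call:
{"fn": "arm_command", "kwargs": {"motion": [[[0,-1,0],[0,0,0],0],[[0,-1,0],[0,0,0],0]]}}

```text
t: 18.97
eef_pos: [0.5624, -0.0409, 0.0565]
ee_rot: [3.14, -0.0, -1.634]
force: [-5.4, -0.5, 0.4]
width: 0.0002
```

Still sliding, so I'll continue in small steps.

Call:
{"fn": "arm_command", "kwargs": {"motion": [[[0,-1,0],[0,0,0],0],[[0,-1,0],[0,0,0],0]]}}

```text
t: 19.13
eef_pos: [0.5643, -0.041, 0.0565]
ee_rot: [3.14, -0.0, -1.634]
force: [-6.0, -1.3, 1.2]
width: 0.0003
```

Call:
{"fn": "arm_command", "kwargs": {"motion": [[[0,-1,0],[0,0,0],0]]}}

```text
t: 19.22
eef_pos: [0.5654, -0.0411, 0.0565]
ee_rot: [3.14, -0.0, -1.634]
force: [-5.4, -2.0, 0.9]
width: 0.0006
```

Call:
{"fn": "arm_command", "kwargs": {"motion": [[[0,-1,0],[0,0,0],0]]}}

```text
t: 19.3
eef_pos: [0.566, -0.0412, 0.0565]
ee_rot: [3.139, -0.001, -1.634]
force: [-9.3, 0.4, 4.7]
width: 0.0006
```

Call:
{"fn": "arm_command", "kwargs": {"motion": [[[0,-1,0],[0,0,0],0]]}}

```text
t: 19.38
eef_pos: [0.566, -0.0412, 0.0564]
ee_rot: [3.138, -0.001, -1.634]
force: [-12.7, 2.4, 9.2]
width: 0.0005
```

Call:
{"fn": "arm_command", "kwargs": {"motion": [[[0,-1.5,0],[0,0,0],0],[[0,-1,0],[0,0,0],0],[[0,0,0],[0,0,0],0],[[0,0,0],[0,0,0],0]]}}

```text
t: 19.72
eef_pos: [0.5661, -0.0413, 0.0564]
ee_rot: [3.134, -0.001, -1.635]
force: [-18.7, 4.0, 14.4]
width: 0.0003
```

Call:
{"fn": "arm_command", "kwargs": {"motion": [[[0,4,0],[0,0,0],0],[[0,10,0],[0,0,0],0],[[0,4,0],[0,0,0],0],[[0,0,-30],[0,0,0],0],[[0,0,-40],[0,0,0],0],[[0,0,-40],[0,0,0],0],[[-25,-20,-35],[0,0,0],0],[[-30,-20,-20],[0,0,0],0],[[-15,-10,0],[0,0,0],0],[[0,0,0],[0,0,0],0],[[0,0,0],[0,0,0],0],[[0,0,0],[0,0,0],0]]}}

```text
t: 20.72
eef_pos: [0.6038, 0.0239, 0.2167]
ee_rot: [3.141, -0.0, -1.633]
force: [0.1, 0.6, 0.2]
width: 0.0006
```

```bash
python3 - <<'E'
from h import *
import json
st=arm.get_state(); json.dump({k:np.array(st[k]).tolist() for k in("eef_pos","ee_rot")},open("w5.json","w"))
save("wrist","w5",(80,0,480,270),2); print(st["eef_pos"],st["ee_rot"],st["t"])
E
```

```text
[0.60380349 0.02389787 0.21668675] [ 3.14066114e+00 -2.24349277e-04 -1.63333084e+00] 20.7167
```

View pics/w5.png

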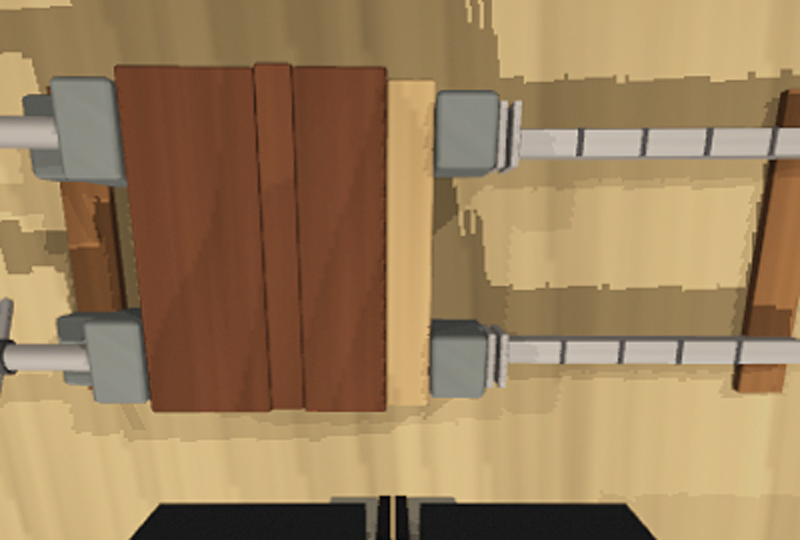

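The row is shut tight: no gaps, ends level. The thin strip's top runs (255,64)-(292,64) to (304,409)-(271,409). Next: strip centre and the move to the weight.

```bash
python3 - <<'E'
from h import *
import json
st=json.load(open("w5.json"))
print(rect([(255,64),(292,64),(304,409),(271,409)],.052,st,(80,0),2))
a=np.radians(-3.6);x=np.array([np.cos(a),np.sin(a)]);print(np.array([.586,-.042])+.064*x)
E
```

```text
(array([ 0.6479, -0.0474]), 'size', np.float64(0.1485), np.float64(0.0156), 'yaw', np.float64(-4.05540558773896))
[ 0.64987371 -0.04601859]
```

Call:
{"fn": "arm_command", "kwargs": {"motion": [[[0,0,0],[0,0,7.16],0.7],[[0,0,0],[0,0,7.16],0.7],[[0,0,0],[0,0,7.16],0.7],[[0,0,0],[0,0,7.16],0.7],[[0,0,0],[0,0,7.16],0.7],[[0,0,0],[0,0,7.16],0.7],[[0,0,0],[0,0,7.16],0.7],[[0,0,0],[0,0,7.16],0.7],[[0,0,0],[0,0,7.16],0.7],[[0,0,0],[0,0,7.16],0.7],[[0,0,0],[0,0,7.16],0.7],[[0,0,0],[0,0,7.16],0.7],[[0,0,0],[0,0,0],0.7],[[0,0,0],[0,0,0],0.7],[[0,0,0],[0,0,0],0.7]]}}

```text
t: 22.02
eef_pos: [0.604, 0.0235, 0.2174]
ee_rot: [-3.141, -0.0, -3.129]
force: [0.2, -0.2, -0.1]
width: 0.0613
```

Call:
{"fn": "arm_command", "kwargs": {"motion": [[[5,-20,0],[0,0,0],0.7],[[5,-34,0],[0,0,0],0.7],[[5,-34,0],[0,0,0],0.7],[[5,-34,0],[0,0,0],0.7],[[0,-34,0],[0,0,0],0.7],[[0,-34,0],[0,0,0],0.7],[[0,-34,0],[0,0,0],0.7],[[0,-34,0],[0,0,0],0.7],[[0,-22,0],[0,0,0],0.7],[[0,-12,0],[0,0,0],0.7],[[0,0,30],[0,0,0],0.7],[[0,0,30],[0,0,0],0.7],[[0,0,0],[0,0,0],0.7],[[0,0,0],[0,0,0],0.7]]}}

```text
t: 23.18
eef_pos: [0.5857, -0.2679, 0.1565]
ee_rot: [3.141, -0.004, -3.131]
force: [-0.3, -0.6, 0.9]
width: 0.0613
```

```bash
python3 - <<'E'
from h import *
save("scene","s2",(170,130,370,290),4)
E
```

```text
(no output)
```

View pics/s2.png

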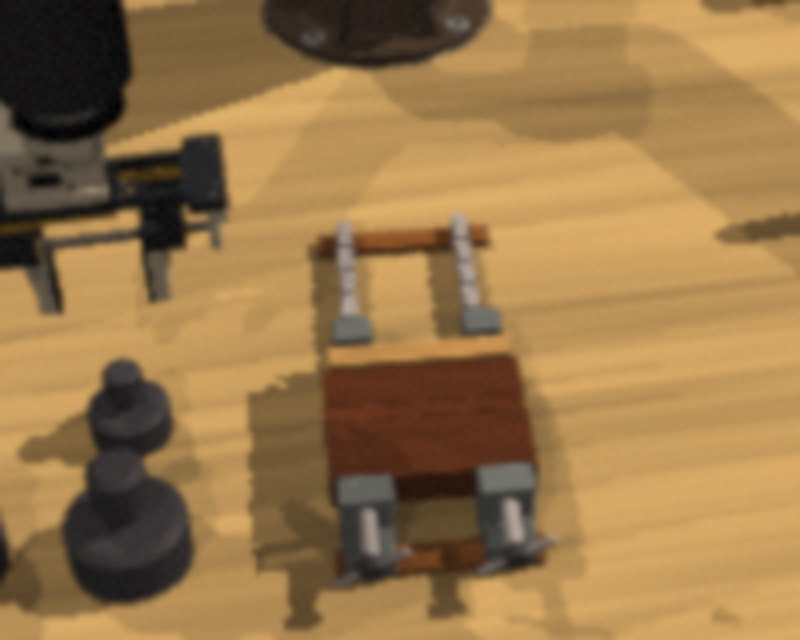

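Scene: fingertips at (48,305) and (158,297), knob top at (122,367), row tight. I'll check the alignment by projection.

```bash
python3 - <<'E'
from h import *
print((w2px("scene",[[.5857,-.2679,.1345],[.5836,-.2684,.066]])-[170,130])*4)
E
```

```text
[[107.42698438 299.86471211]
 [120.24902318 366.65127745]]
```

Call:
{"fn": "arm_command", "kwargs": {"motion": [[[2,0,30],[0,0,0],0.7],[[0,0,30],[0,0,0],0.7],[[0,0,18],[0,0,0],0.7],[[0,0,10],[0,0,0],0.7],[[0,0,6],[0,0,0],0.7],[[0,0,0],[0,0,0],0.7],[[0,0,0],[0,0,0],0],[[0,0,0],[0,0,0],0],[[0,0,0],[0,0,0],0],[[0,0,0],[0,0,0],0],[[0,0,0],[0,0,0],0],[[0,0,0],[0,0,0],0],[[0,0,0],[0,0,0],0]], "newtons": 40}}

```text
t: 24.32
eef_pos: [0.585, -0.2681, 0.064]
ee_rot: [3.142, 0.001, -3.133]
force: [-0.2, 3.0, 3.5]
width: 0.0289
```

Call:
{"fn": "arm_command", "kwargs": {"motion": [[[0,0,-8],[0,0,0],0],[[0,0,-15],[0,0,0],0],[[0,0,-25],[0,0,0],0],[[0,0,-25],[0,0,0],0],[[0,0,-17],[0,0,0],0],[[-3,10,0],[0,0,0],0],[[-5,20,0],[0,0,0],0],[[-8,28,0],[0,0,0],0],[[-9,28,0],[0,0,0],0],[[-9,28,0],[0,0,0],0],[[-9,28,0],[0,0,0],0],[[-8,28,0],[0,0,0],0],[[-6,25,0],[0,0,0],0],[[-4,17,0],[0,0,0],0],[[-2,10,0],[0,0,0],0],[[0,0,0],[0,0,0],0],[[0,0,0],[0,0,0],0],[[0,0,0],[0,0,0],0]]}}

```text
t: 25.82
eef_pos: [0.6451, -0.0464, 0.1529]
ee_rot: [-3.141, -0.002, -3.134]
force: [0.2, 0.3, -5.0]
width: 0.0291
```

```bash
python3 - <<'E'
from h import *
save("side","d2",(180,140,360,260),4)
print((w2px("side",[[.648,-.0465,.052],[.6495,-.0475,.1]])-[180,140])*4)
E
```

```text
[[298.69713389 261.49003145]
 [296.94203197 217.53553552]]
```

View pics/d2.png

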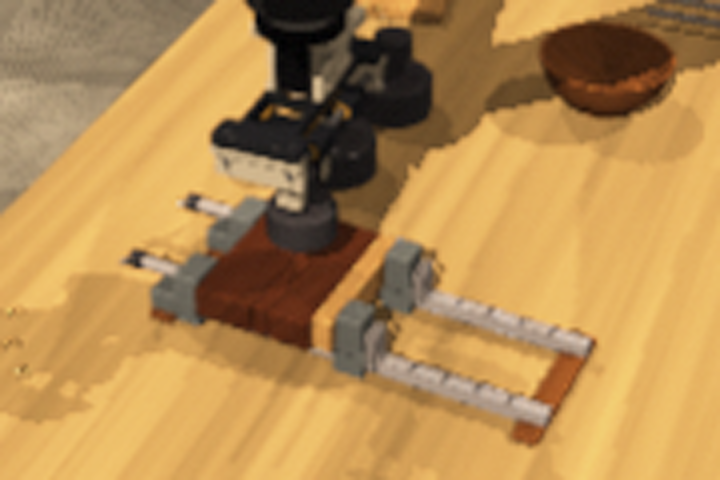

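The weight hangs upright above the row (body at (303,225)). I'll lower it gently.

Call:
{"fn": "arm_command", "kwargs": {"motion": [[[-2,0,8],[0,0,0],0],[[-2,0,12],[0,0,0],0],[[0,0,8],[0,0,0],0],[[0,0,4],[0,0,0],0],[[0,0,2],[0,0,0],0],[[0,0,0],[0,0,0],0],[[0,0,0],[0,0,0],0]]}}

```text
t: 26.45
eef_pos: [0.65, -0.0458, 0.1195]
ee_rot: [-3.141, -0.0, -3.133]
force: [0.8, 0.6, -6.4]
width: 0.0289
```

Call:
{"fn": "arm_command", "kwargs": {"motion": [[[0,0,1],[0,0,0],0],[[0,0,0.5],[0,0,0],0],[[0,0,0],[0,0,0],0]]}}

```text
t: 26.7
eef_pos: [0.6499, -0.0456, 0.1183]
ee_rot: [3.141, 0.0, -3.133]
force: [0.1, 0.3, -5.8]
width: 0.0289
```

Call:
{"fn": "arm_command", "kwargs": {"motion": [[[0,0,1],[0,0,0],0],[[0,0,0],[0,0,0],0],[[0,0,0],[0,0,0],0]]}}

```text
t: 26.95
eef_pos: [0.6498, -0.0457, 0.1171]
ee_rot: [3.142, 0.0, -3.133]
force: [-0.1, 0.1, -5.8]
width: 0.0287
```

Call:
{"fn": "arm_command", "kwargs": {"motion": [[[0,0,0.7],[0,0,0],0],[[0,0,0],[0,0,0],0],[[0,0,0],[0,0,0],0]]}}

```text
t: 27.2
eef_pos: [0.6498, -0.0457, 0.1163]
ee_rot: [-3.142, -0.0, -3.133]
force: [0.5, 0.5, -5.1]
width: 0.0287
```

Call:
{"fn": "arm_command", "kwargs": {"motion": [[[0,0,0.7],[0,0,0],0],[[0,0,0],[0,0,0],0],[[0,0,0],[0,0,0],0]]}}

```text
t: 27.45
eef_pos: [0.65, -0.0457, 0.1161]
ee_rot: [3.142, 0.001, -3.133]
force: [-0.8, 0.9, -2.0]
width: 0.0288
```

Touchdown (load dropping). A touch more, then release and rise.

Call:
{"fn": "arm_command", "kwargs": {"motion": [[[0,0,0.5],[0,0,0],0],[[0,0,0],[0,0,0],0],[[0,0,0],[0,0,0],0.4],[[0,0,0],[0,0,0],0.5],[[0,0,0],[0,0,0],0.6],[[0,0,0],[0,0,0],0.7],[[0,0,0],[0,0,0],0.7],[[0,0,-10],[0,0,0],0.7],[[0,0,-25],[0,0,0],0.7],[[0,0,-35],[0,0,0],0.7],[[0,0,-35],[0,0,0],0.7],[[30,0,-20],[0,0,0],0.7],[[30,0,0],[0,0,0],0.7],[[0,0,0],[0,0,0],0.7],[[0,0,0],[0,0,0],0.7]]}}

```text
t: 28.7
eef_pos: [0.5891, -0.0463, 0.2421]
ee_rot: [3.141, 0.003, -3.133]
force: [0.2, -0.4, -0.8]
width: 0.0614
```

```bash
python3 - <<'E'
from h import *
import json
st=arm.get_state(); json.dump({k:np.array(st[k]).tolist() for k in("eef_pos","ee_rot")},open("w6.json","w"))
save("wrist","w6",None,1.42); print(st["eef_pos"],st["ee_rot"],st["t"])
E
```

```text
[ 0.58905104 -0.0462892   0.2420981 ] [ 3.14096000e+00  2.50004207e-03 -3.13290110e+00] 28.7
```

View pics/w6.png

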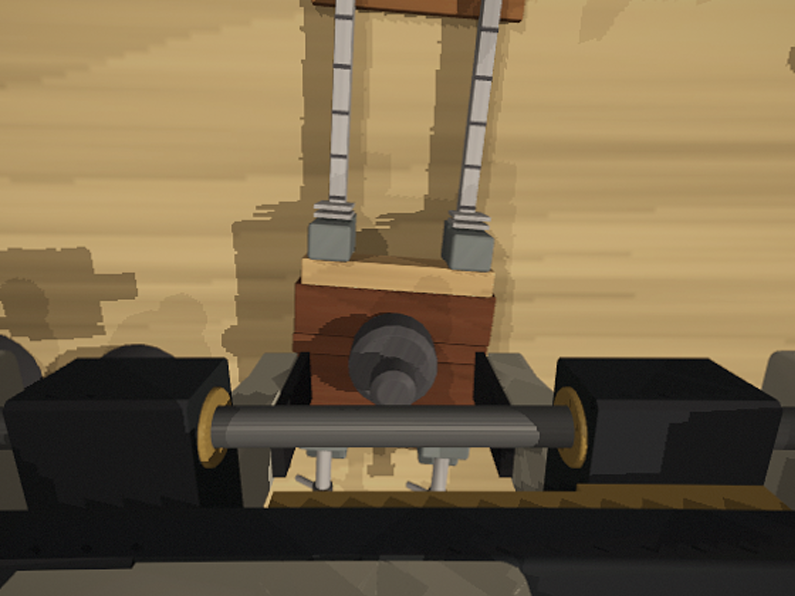

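The weight stands upright on the row (body 350–438, 312–407; knob (393,387)); strip joints show at left y≈333/349 and right y≈344/361.

```bash
python3 - <<'E'
from h import *
import json
st=json.load(open("w6.json"))
f=lambda P,z:px2w("wrist",[(u/1.42,v/1.42) for u,v in P],z,st)[:,:2]
print("strip joints",f([(310,333),(310,349),(476,344),(476,361)],.052))
print("knob top",f([(393,387)],.117),"body L/R",f([(350,362),(438,362)],.075),"back of body underside",f([(394,312)],.052))
print(w2px("wrist",[[.648,-.0465,.119],[.648,-.0465,.084]],st)*1.42)
E
```

```text
strip joints [[ 0.63567656 -0.10811593]
 [ 0.64877983 -0.10865297]
 [ 0.6434971   0.0184781 ]
 [ 0.65762037  0.01933888]]
knob top [[ 0.64667581 -0.04517519]] body L/R [[ 0.64890245 -0.07598047]
 [ 0.64832492 -0.01263951]] back of body underside [[ 0.61832091 -0.04451748]]
[[390.87604177 390.39462128]
 [390.9503627  366.5255243 ]]
```

```bash
python3 -c "
from station import arm
arm.job_done(); print(arm.get_state()['t'])"
```

```text
the job is handed in; nothing more can be done
the job is handed in; nothing more can be done
```

The dry run is done and handed in at about 29 s of the 120 s allowed. The hand-in reports no verdict.

- **Staves:** I laid the wide, medium and thin staves across the bars. The picture before pushing showed them within about 1.5 mm of the clamp's centre line, in the right order.
- **Tail:** I pushed it with closed fingers until it stopped moving, with the force rising to about 19 N. The picture after that showed no gaps and level ends. I did not read the tail's value directly; I judged it shut from that stop and the picture.
- **Weight:** I identified the right one by its measured 64 mm body and lowered it in steps under 1 mm until the load came off. The last picture shows it standing upright within about 3 mm of the strip's centre, with the row still shut and the gripper clear above it.
- **Bystanders:** The mallet, bowl and disc were never approached, but I took no closing picture of all three.

No check failed. The jaw and batten edges in one early picture gave clamp angles about 1.5° either side of the −3.6° I used. That angle came from the bars, and the bars measured level in the next picture.

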